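# Clear the surface plate: sort the clamping parts and lock the bin with its retaining bar

## Robot

A 6-joint arm with a two-finger parallel gripper is mounted at the origin on the work surface. World frame = base frame: x ahead of the robot, y to its left, z up, the work surface at z = 0. Lengths are in m, angles in rad, forces in N, time in s.
With the tool pointing down it reaches from about 0.25 to 0.8 m from the base axis. Payload 3.9 kg.
Tool frame: the origin (TCP) lies midway between the tips of the shut fingers; the grasp point (between the pads) lies 19 mm behind it; z points along the fingers, y is the line along which they close (so a half turn about z gives the same grasp; the last joint's range is limited). The gripper opens to 85 mm and grips with 20 to 120 N. Pads are 22 mm wide; open, the fingers measure 114 mm over their backs; the gripper's body (76 mm by 85 mm) begins 54 mm behind the grasp point. The pads swing forward as they close: fully open they stand 13 mm farther back than shut.
Start: joints at [-1.272, 0.26, -0.138, 1.173, 0, 1.571], TCP at [0.155, -0.502, 0.231] pointing down, gripper open.
Joint ranges: [-2.78, 2.78], [-0.83, 1.72], [-1.28, 1.37], [-1.9, 2.12], [-1.57, 1.48], [-3.14, 3.14]. Speed limits (rad/s): [2.57, 2.57, 3.14, 3.14, 3.14, 3.14].

## Interface

Orientations are given as [roll, pitch, yaw] about the fixed x, y, z axes, in that order (R = Rz(yaw) Ry(pitch) Rx(roll)).
In Python, from rig import robot gives the robot as it stands. Calls block until the motion is done:
- robot.reach(position, orientation): joint-space move of the TCP to a pose.
- robot.movel(position, velocity=0.15, ori=None, contact_N=None): straight line of the TCP; ori=None keeps the orientation; velocity is the mean speed in m/s. With contact_N (N) it stops when the force on the tool has changed by that much, and returns True; else False.
- robot.set_joints(angles): joint-space move.
- robot.let_go() and robot.grasp(strength=None): open the fingers fully, or close them until they stop; strength is the grip in N (None keeps the last).
- robot.wait(seconds).
- robot.solve_ik(position, orientation): joint angles nearest the present ones, or None.
- robot.camera(name): name is "side" or "top" or "wrist"; returns a dict with "color" (384x512x3 uint8, red, green, blue), "fx", "fy", "cx", "cy" (pixels), "world_to_cam" (4x4, takes a point from world to camera coordinates). Camera axes: x right, y up, looking along -z (the intrinsics and any distortion apply to the point x, -y, -z); pixel columns grow to the right and rows downward; lengths in m; the calibration is good to about 2 mm. A picture is of the moment at which its call begins. There is no depth.
A pose or a line that the arm cannot do raises robot.Unreachable and nothing moves.
- robot.close_job(): hands the job in; it is judged then, once.
Readings, each from a call of its own:
- robot.read_time(): time.
- robot.read_q(): joint angles.
- robot.read_joint_velocities(): joint speeds.
- robot.read_effort(): joint torques, N m.
- robot.read_eef_pos(): TCP position.
- robot.read_orientation(): TCP orientation.
- robot.read_wrist_force(): force on the tool from outside, world axes, zero at the start.
- robot.read_moment(): the same for the moment, N m.
- robot.read_grip_width(): opening from 0.0 (shut) to 1.0 (fully open).
- robot.read_gripper_force(): force on a finger pad.
Only numpy, scipy, OpenCV 4.12 (cv2) and the standard library are available. Lean on these libraries where they do the work, as an engineer would, in place of code of your own. Each camera call takes 0.05 s, during which the arm holds its last target. There are 200 camera calls.

## Task

Clear the mixed clamping parts off the granite plate: lower both hex bolts into the plain bin and stand the V-block upright on the floor of the bin that has notched posts, without letting anything fall into the bins from above. Then take the flat bar off its sloping rest and lay it across that bin, in the notches of both posts, so that the V-block cannot jump out when the bin is carried. Leave the spool, the jar and the nozzle where they stand.

Things in the scene. Friction and masses are not known exactly. Their poses are not given: they have to be found in the camera images.
- plate: Dark grey granite surface plate lying on the bench, 370 x 330 mm, top face 60 mm above the bench. Origin: centre of its underside. Always in the same place.
- bolt1: Steel bolt lying on the plate, 140 mm long along its x axis: round shank 18 mm in diameter, hexagons 28 mm across flats near both ends (head at x = -70 to -56 mm, nut at +44 to +60 mm). Origin on the shank's axis at mid length, 14 mm above what it lies on; shank free to grasp from x = -56 to +44 mm. About 0.35 kg.
- bolt2: A second bolt like bolt1.
- vblock: Steel V-block standing on the plate, 64 mm long (x) by 44 mm wide (y) by 40 mm high, a 90 degree V groove along x in its top; grasp it across the 44 mm width. Origin: centre of its underside. About 0.65 kg.
- plain_bin: Blue open bin without posts, fixed on the bench, outside 172 mm (its x) by 150 mm (its y) by 50 mm high, walls and floor 4 mm. Origin: centre of its underside. Stands left or right of the plate.
- post_bin: Blue bin like the plain one, fixed, with a steel post, 10 mm thick, outside the middle of each short end wall (posts at x = -92 and +92 mm). Each post's top has a notch 36 mm wide (y = -18 to +18 mm), notch floor 65 mm above the bench, ears up to 79 mm. The notch line is the bin's x axis. Origin: centre of its underside. On the other side of the plate.
- rest: Plywood sloping rest, fixed on the plate near its far side, 220 mm wide (y); its 115 mm long face slopes 35 degrees, low edge towards the robot, rising along +x to 76 mm above the plate. Two 12 mm square stops on the face (y = -75 and +75 mm) hold the bar's lower edge. Origin: centre of its foot, on the plate's top.
- bar: Plain aluminium bar, 200 mm long (its y axis), 28 mm wide (x), 16 mm thick (z), about 0.25 kg. Starts flat on the rest's 35 degree face, lengthwise across the slope: z is the slope's outward normal, x points up the slope. Origin: centre of its underside (on the slope). Grasp across the 28 mm width, tool tilted to about the slope's normal.
- spool: Brass wire spool, 72 mm in diameter, 55 mm high, on the bench beyond the plate; leave it. Origin: centre of its underside.
- flux: White jar, 60 mm in diameter, 120 mm high, on the bench beyond the plate; leave it. Origin: centre of its underside.
- nozzle: Dark steel conical nozzle, 60 mm in diameter, 55 mm high, on the bench beyond the plate; leave it. Origin: centre of its underside.

How it is judged:
By the outcome, as a careful person would: the job done as asked, in the order asked, and still so for the second after the job is handed in, with the robot touching nothing.
It also fails if it takes over 72 s, if anything falls off the work surface, if the arm or the gripper's body presses on something with over 40 N, if the wrist force passes 120 N, or if a joint passes its speed limit or range.

## Working session

There is one attempt and no reset: what is moved stays moved. The work goes in short steps, each a Python script; the robot and the scene stay as the last script left them, time stands still between calls to the robot, and variables do not carry over. Pictures are saved under pics/ and viewed, at most 11 in all, crops included, and the job is handed in when it is done.

```bash
ls; mkdir -p pics; python3 - <<'E'
from rig import robot
import cv2, numpy as np, pickle
for n in ("top","side"):
    c=robot.camera(n); cv2.imwrite(f"pics/{n}0.png",cv2.resize(c["color"][:,:,::-1],(800,600),interpolation=cv2.INTER_CUBIC)); pickle.dump(c,open(f"{n}0.pkl","wb"))
    print(n,{k:(np.round(v,3).tolist() if k!="color" else 0) for k,v in c.items()})
E
```

```text
pics
top {'color': 0, 'fx': 472.398, 'fy': 472.398, 'cx': 259.924, 'cy': 190.064, 'world_to_cam': [[0.017, -1.0, 0.0, 0.013], [0.996, 0.017, 0.089, -0.617], [-0.089, -0.001, 0.996, -1.392], [0.0, 0.0, 0.0, 1.0]]}
side {'color': 0, 'fx': 444.012, 'fy': 444.012, 'cx': 259.805, 'cy': 193.533, 'world_to_cam': [[0.916, -0.4, -0.012, -0.541], [0.275, 0.608, 0.745, -0.248], [-0.291, -0.686, 0.667, -0.874], [0.0, 0.0, 0.0, 1.0]]}
```

View pics/top0.png

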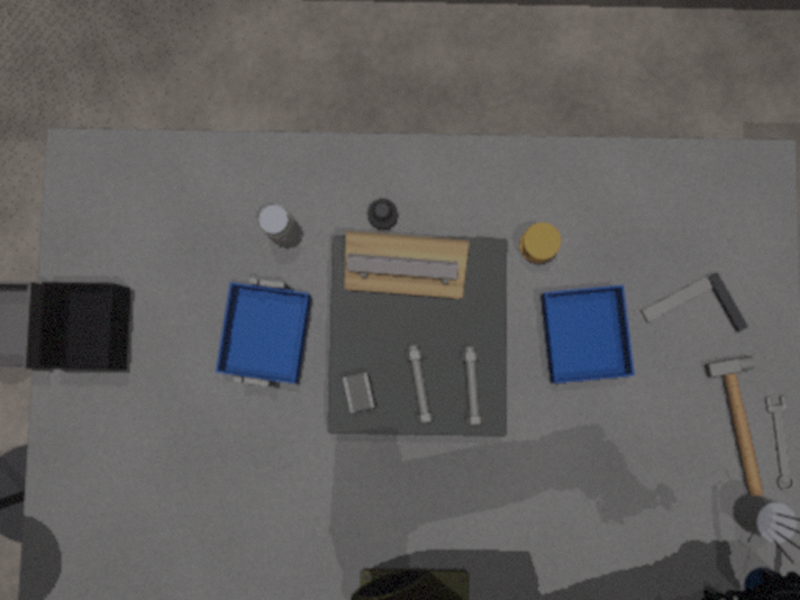

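View pics/side0.png

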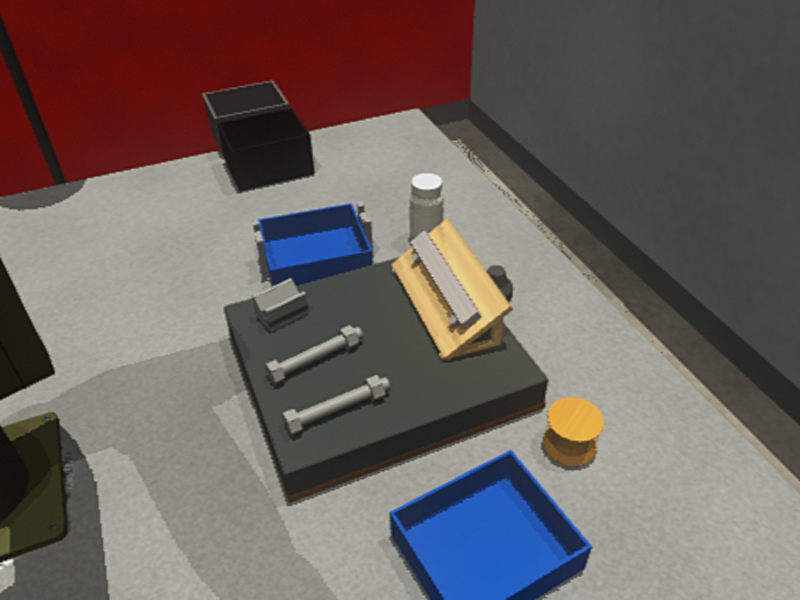

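The top view shows the post bin on the left (+y) at about (264,333), with its posts on the upper and lower sides. The plain bin is on the right at (588,334). On the plate are the V-block (358,392), the bolts (420,384) and (472,385), and the bar on the rest (410,266). The side view agrees: spool, jar and nozzle stand beyond the plate.

```bash
cat > h.py <<'E'
import numpy as np, cv2
def ray(c,uv,p0,n=(0,0,1)):
    """pixel(s) -> world points on the plane through p0 with normal n"""
    W=np.asarray(c["world_to_cam"]); R,t=W[:3,:3],W[:3,3]; o=-R.T@t
    uv=np.atleast_2d(uv).astype(float)
    d=np.c_[(uv[:,0]-c["cx"])/c["fx"],-(uv[:,1]-c["cy"])/c["fy"],-np.ones(len(uv))]@R
    n=np.asarray(n,float); s=((np.asarray(p0)-o)@n)/(d@n)
    return o+s[:,None]*d
def onz(c,uv,z): return ray(c,uv,(0,0,z))[:,:2]
def rect(p):
    """min-area rectangle of xy points: centre, long, short, angle of the long axis in (-90,90]"""
    (x,y),(a,b),g=cv2.minAreaRect((np.asarray(p)*1000).astype(np.float32))
    if a<b: a,b,g=b,a,g+90
    return round(x/1000,4),round(y/1000,4),round(a),round(b),round((g+90)%180-90,1)
def blobs(m,amin):
    m=cv2.morphologyEx(m.astype(np.uint8),cv2.MORPH_CLOSE,np.ones((3,3)))
    return [k[:,0] for k in cv2.findContours(m,cv2.RETR_EXTERNAL,cv2.CHAIN_APPROX_NONE)[0] if cv2.contourArea(k)>amin]
E
python3 - <<'E'
import pickle
from h import *
c=pickle.load(open("top0.pkl","rb")); W=c["world_to_cam"]; print("cam",np.round(-W[:3,:3].T@W[:3,3],3))
im=cv2.medianBlur(c["color"],3); hsv=cv2.cvtColor(im,cv2.COLOR_RGB2HSV); H,S,V=cv2.split(hsv)
for k in blobs((H>100)&(H<130)&(S>120)&(V>40),800):
    print("bin",k.mean(0),rect(onz(c,k,.05)), np.round(onz(c,cv2.boxPoints(cv2.minAreaRect(k)),.05),3).tolist())
roi=np.zeros(V.shape,bool); roi[195:275,214:322]=1
print("plate V",np.median(V[roi]))
for k in blobs((V>np.median(V[roi])+22)&roi,40): print("part",k.mean(0),rect(onz(c,k,.074)),"vb",rect(onz(c,k,.1)))
roi[:]=0; roi[150:195,214:310]=1
for k in blobs((S<60)&(V>70)&roi,40): print("bar",k.mean(0),rect(onz(c,k,.11)))
E
```

```text
cam [0.491 0.021 1.441]
bin [375.41706161 213.44549763] (0.5515, -0.3182, 170, 155, 6.4) [[0.627, -0.233], [0.645, -0.389], [0.475, -0.404], [0.458, -0.249]]
bin [168.55714286 212.63333333] (0.544, 0.291, 173, 154, -7.0) [[0.469, 0.378], [0.641, 0.358], [0.62, 0.204], [0.448, 0.225]]
plate V 74.0
part [222.61363636 252.02272727] (0.4316, 0.1265, 62, 10, 14.0) vb (0.4327, 0.1245, 61, 9, 14.0)
part [235.19047619 249.5       ] (0.4403, 0.091, 61, 9, 13.9) vb (0.4413, 0.0897, 60, 9, 13.9)
part [302.10784314 246.97058824] (0.4523, -0.1016, 140, 18, 4.7) vb (0.4531, -0.0993, 138, 18, 4.7)
part [268.20792079 245.71287129] (0.4544, -0.0032, 140, 19, 10.8) vb (0.4551, -0.0027, 137, 18, 10.8)
bar [263.51813472 173.22279793] (0.6613, 0.0192, 271, 126, -89.0)
```

```bash
cat >> h.py <<'E'
from scipy.spatial.transform import Rotation as Ro
def down(a): return [np.pi,0,np.deg2rad(a)]          # fingers down, closing across an axis at a deg
def barori(yaw,k=1,tilt=35):                         # fingers along the slope's inward normal, closing up the slope
    return list((Ro.from_euler('zy',[yaw,-tilt],degrees=True)*Ro.from_euler('x',np.pi)*Ro.from_euler('z',90*k,degrees=True)).as_euler('xyz'))
def P(r): return round(r.read_time(),2),np.round(r.read_eef_pos(),4).tolist(),np.round(r.read_wrist_force(),1).tolist(),round(r.read_grip_width(),3)
E
python3 - <<'E'
from rig import robot; from h import *
import pickle
print(P(robot),robot.read_orientation())
for nm,p,o in [("b1",(.454,-.003,.068),[down(10.8),down(-169.2)]),("b2",(.452,-.1,.068),[down(4.7),down(-175.3)]),("v",(.437,.108,.07),[down(14),down(-166)]),
  ("bar",(.65,.02,.11),[barori(-6.4),barori(-6.4,-1)]),("plain",(.55,-.32,.015),[down(6.4),down(-173.6)]),("post",(.546,.293,.015),[down(-7),down(173)]),("look",(.43,0,.36),[down(0),down(90)])]:
    for o_ in o:
        q=robot.solve_ik(list(p),o_); print(nm,None if q is None else np.round(q,2))
robot.reach([.43,0,.36],down(0)); c=robot.camera("wrist"); print(P(robot))
pickle.dump(c,open("w1.pkl","wb")); cv2.imwrite("pics/w1.png",c["color"][:,:,::-1])
E
```

```text
(0.1, [0.1544, -0.5011, 0.2306], [-0.3, -0.8, -0.2], 1.0) [-3.13985770e+00 -2.42231544e-05  2.98795051e-01]
b1 [-0.01  0.28 -0.58  0.71  0.    2.95]
b1 [-0.01  0.28 -0.58  0.71  0.   -0.2 ]
b2 [-0.22  0.29 -0.56  0.71  0.    2.84]
b2 [-0.22  0.29 -0.56  0.71  0.   -0.3 ]
v [ 0.24  0.27 -0.59  0.71  0.    3.14]
v [ 0.24  0.27 -0.59  0.71  0.   -0.  ]
bar [ 0.04  0.25 -0.76 -0.05 -0.02 -1.42]
bar [ 0.04  0.25 -0.76 -0.05 -0.02  1.72]
plain [-0.53  0.6  -0.18  0.79  0.    2.5 ]
plain [-0.53  0.6  -0.18  0.79  0.   -0.64]
post [ 0.49  0.58 -0.23  0.76  0.   -2.53]
post [ 0.49  0.58 -0.23  0.76  0.    0.61]
look [ 0.    0.07 -0.04  1.46  0.   -3.14]
look [ 0.    0.07 -0.04  1.46  0.    1.57]
(4.05, [0.43, -0.0002, 0.3599], [-1.1, 0.3, 0.2], 1.004)
```

View pics/w1.png

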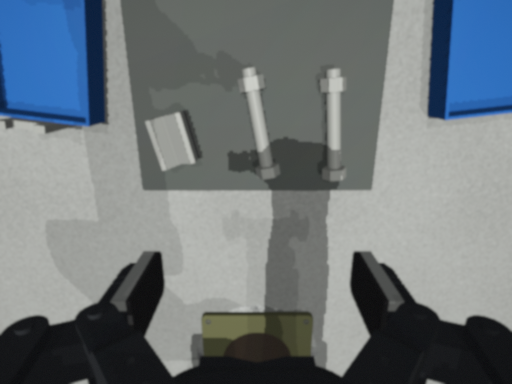

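The wrist view shows bolts at (258,125) and (333,123), and the V-block at (173,140). I'll refine their poses from this picture.

```bash
python3 - <<'E'
import pickle
from h import *
c=pickle.load(open("w1.pkl","rb")); W=c["world_to_cam"]; print("cam",np.round(-W[:3,:3].T@W[:3,3],3),np.round(W[2,:3],2))
im=cv2.medianBlur(c["color"],3); H,S,V=cv2.split(cv2.cvtColor(im,cv2.COLOR_RGB2HSV))
roi=np.zeros(V.shape,bool); roi[60:186,142:370]=1
print(np.median(V[roi]))
for t in (35,45,60):
  for k in blobs((V>np.median(V[roi])+t)&roi,100): print(t,k.mean(0),rect(onz(c,k,.074)),"vb",rect(onz(c,k,.1)))
pl=((V<150)&(S<60)); 
E
```

```text
cam [0.512 0.    0.502] [0.32 0.   0.95]
108.0
35 [170.36645963 141.09937888] (0.4336, 0.1142, 69, 47, 13.9) vb (0.4384, 0.1073, 65, 44, 13.9)
35 [334.33526012 108.78034682] (0.4735, -0.1007, 102, 19, 3.9) vb (0.4758, -0.0945, 96, 18, 3.9)
35 [255.60571429 108.31428571] (0.4734, 0.002, 106, 19, 8.8) vb (0.4757, 0.0019, 99, 18, 8.8)
45 [168.66857143 139.80571429] (0.4336, 0.1142, 68, 47, 13.5) vb (0.4383, 0.1073, 64, 44, 13.5)
45 [334.61494253 108.59195402] (0.474, -0.1007, 101, 16, 4.0) vb (0.4763, -0.0945, 95, 15, 4.0)
45 [255.55813953 108.05232558] (0.474, 0.002, 104, 18, 8.7) vb (0.4763, 0.0019, 98, 17, 8.7)
60 [184.01980198 137.25742574] (0.4386, 0.0955, 67, 7, 13.9) vb (0.4431, 0.0897, 63, 6, 13.9)
60 [334.6686747  108.58433735] (0.4735, -0.1007, 99, 16, 4.0) vb (0.4759, -0.0946, 93, 15, 4.0)
60 [255.59281437 108.2754491 ] (0.4739, 0.0022, 104, 17, 8.6) vb (0.4763, 0.0021, 97, 16, 8.6)
```

```bash
python3 - <<'E'
from rig import robot; from h import *
import pickle
o=down(4.4-180)
robot.reach([.452,-.102,.14],o); robot.movel([.452,-.102,.065],.1); robot.grasp(60); print(P(robot),robot.read_gripper_force())
robot.movel([.452,-.102,.18],.2)
robot.reach([.55,-.322,.28],down(6.4-180)); c=robot.camera("wrist"); print(P(robot))
pickle.dump(c,open("w2.pkl","wb")); cv2.imwrite("pics/w2.png",c["color"][:,:,::-1])
im=cv2.medianBlur(c["color"],3); H,S,V=cv2.split(cv2.cvtColor(im,cv2.COLOR_RGB2HSV))
for k in blobs((H>100)&(H<130)&(S>120)&(V>40),800):
    print(rect(onz(c,k,.05)),np.round(onz(c,cv2.approxPolyDP(k,8,True)[:,0],.05),3).tolist())
E
```

```text
(8.0, [0.4522, -0.1016, 0.0654], [-1.0, 2.0, 5.9], 0.183) 58.51752519607544
(9.79, [0.5492, -0.3203, 0.2786], [0.0, 0.7, -4.8], 0.181)
(0.5522, -0.3217, 170, 148, 6.4) [[0.462, -0.259], [0.478, -0.404], [0.645, -0.384], [0.64, -0.336], [0.557, -0.346], [0.548, -0.366], [0.511, -0.371], [0.501, -0.339], [0.501, -0.281], [0.537, -0.277], [0.55, -0.295], [0.633, -0.285], [0.627, -0.24]]
```

View pics/w2.png

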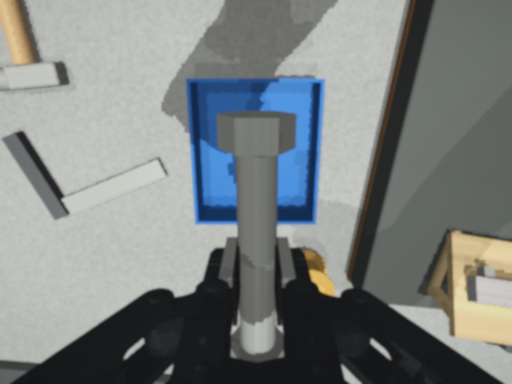

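The bolt is held straight. The bin rim runs from (190,80) to (322,222), which puts the bin at (0.552, -0.322) with yaw 6.4°, matching the top view. Next I lower the bolt, then slide it to the right-hand wall to make room for the second.

```bash
cat >> h.py <<'E'
def inbin(cx,cy,a,x,y,z): a=np.deg2rad(a); return [cx+x*np.cos(a)-y*np.sin(a),cy+x*np.sin(a)+y*np.cos(a),z]
PL=(.552,-.322,6.4)
E
python3 - <<'E'
from rig import robot; from h import *
import pickle
B=lambda x,y,z: inbin(*PL,x,y,z)
robot.movel(B(0,0,.08),.2,ori=down(6.4-180)); print(P(robot))
print(robot.movel(B(0,0,.0085),.06,contact_N=5),P(robot))
robot.let_go(); robot.movel(B(0,0,.075),.2); robot.grasp(40)
robot.movel(B(0,36,.075) if 0 else B(0,.036,.075),.2); print(robot.movel(B(0,.036,.010),.15,contact_N=8),P(robot))
print(robot.movel(B(0,-.036,.010),.08,contact_N=7),P(robot))
robot.movel(B(0,-.02,.10),.25); robot.let_go()
robot.reach([.454,-.003,.15],down(9.8-180)); print(P(robot))
robot.movel([.454,-.003,.065],.12); robot.grasp(60); print(P(robot)); robot.movel([.454,-.003,.17],.25)
robot.reach(B(0,.012,.28),down(6.4-180)); c=robot.camera("wrist"); print(P(robot))
pickle.dump(c,open("w3.pkl","wb")); cv2.imwrite("pics/w3.png",c["color"][:,:,::-1])
E
```

```text
(10.94, [0.553, -0.3223, 0.0814], [-0.4, -0.1, -4.0], 0.182)
True (12.04, [0.5515, -0.3217, 0.0095], [0.6, -1.2, 5.7], 0.18)
False (14.89, [0.5483, -0.2868, 0.0102], [0.6, -0.7, 0.3], -0.006)
True (15.35, [0.5509, -0.3088, 0.0106], [0.3, 0.1, 0.6], 0.0)
(18.02, [0.455, -0.0036, 0.1501], [-0.1, 0.1, 0.4], 1.005)
(19.52, [0.4542, -0.0029, 0.0655], [-1.7, -0.4, 6.0], 0.183)
(21.42, [0.5504, -0.3084, 0.2791], [0.2, 0.6, -4.6], 0.18)
```

View pics/w3.png

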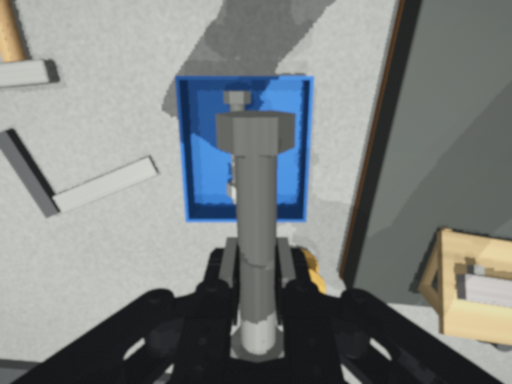

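The first push stopped early on the impact force, so bolt1 (head at pixel (236,97)) is only about 10 mm off the bin centre. I'll lower bolt2 beside it, use the held gripper to slide bolt1 to the wall, then move back and release.

```bash
python3 - <<'E'
from rig import robot; from h import *
import pickle
B=lambda x,y,z: inbin(*PL,x,y,z)
o=down(6.4-180)
robot.movel(B(0,.029,.08),.25,ori=o)
print(robot.movel(B(0,.029,.0125),.1,contact_N=6),P(robot))
print(robot.movel(B(0,-.021,.0125),.06,contact_N=20),P(robot))
print(robot.movel(B(0,.011,.0125),.1),P(robot))
print(robot.movel(B(0,.011,.0085),.03,contact_N=4),P(robot))
robot.let_go(); print(P(robot)); robot.movel(B(0,.011,.12),.25)
robot.reach([.4384,.1073,.17],down(13.8-180)); c=robot.camera("wrist"); print(P(robot))
t=robot.camera("top"); cv2.imwrite("pics/t4.png",cv2.resize(t["color"][130:300,100:430,::-1],None,fx=2,fy=2))
E
```

```text
False (23.19, [0.5494, -0.2936, 0.0132], [0.1, -0.2, -3.8], 0.184)
False (24.18, [0.5547, -0.3433, 0.0126], [0.6, 1.9, -0.8], 0.182)
False (24.64, [0.5506, -0.311, 0.0122], [1.0, 0.8, -4.2], 0.183)
True (24.85, [0.5518, -0.3122, 0.0095], [-1.0, 0.5, 5.3], 0.187)
(25.52, [0.5498, -0.3102, 0.0076], [-0.9, 0.2, -1.0], 1.001)
(27.77, [0.4391, 0.1067, 0.1698], [0.3, 0.3, -0.6], 1.0)
```

View pics/t4.png

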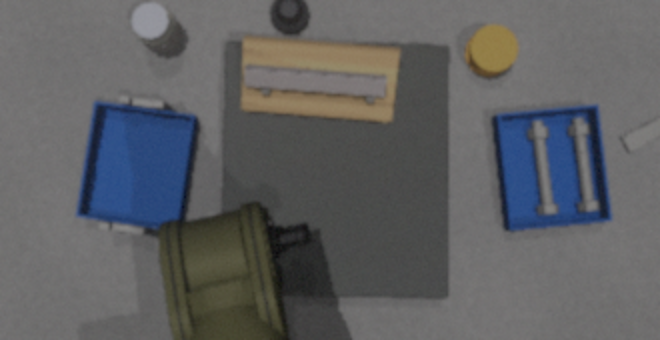

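Both bolts lie in the plain bin at (540,165) and (585,165). Now the V-block.

```bash
python3 - <<'E'
from rig import robot; from h import *
import pickle
robot.movel([.4384,.1073,.069],.12); robot.grasp(80); print(P(robot),robot.read_gripper_force())
robot.movel([.4384,.1073,.19],.25)
robot.reach([.546,.2935,.28],down(173)); robot.wait(.2); c=robot.camera("wrist"); print(P(robot))
pickle.dump(c,open("w5.pkl","wb")); cv2.imwrite("pics/w5.png",c["color"][:,:,::-1])
im=cv2.medianBlur(c["color"],3); H,S,V=cv2.split(cv2.cvtColor(im,cv2.COLOR_RGB2HSV))
for k in blobs((H>100)&(H<130)&(S>120)&(V>40),800):
    print(rect(onz(c,k,.05)),np.round(onz(c,cv2.approxPolyDP(cv2.convexHull(k),8,True)[:,0],.05),3).tolist())
E
```

```text
(29.28, [0.439, 0.1077, 0.0698], [-1.4, 0.4, 5.2], 0.505) 83.15915822982788
(31.09, [0.5456, 0.2921, 0.2798], [0.4, 0.1, -4.9], 0.502)
(0.5437, 0.2949, 168, 148, -7.0) [[0.47, 0.376], [0.636, 0.357], [0.607, 0.214], [0.453, 0.232]]
```

View pics/w5.png

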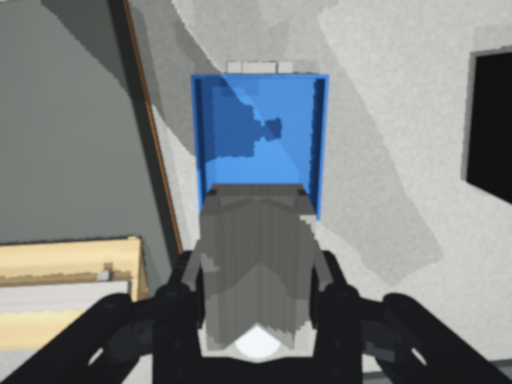

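The V-block is held squarely over the post bin; the bin rim runs from (192,75) to (328,215) with the robot-side post at (260,67). I'll lower it while working out the bar's pose from the first pictures.

```bash
echo 'PB=(.5457,.2945,-7.0)' >> h.py; python3 - <<'E'
from rig import robot; from h import *
import pickle
B=lambda z: inbin(*PB,0,0,z)
robot.movel(B(.085),.22,ori=down(173)); print(robot.movel(B(.0125),.08,contact_N=5),P(robot))
robot.let_go(); print(P(robot)); robot.movel(B(.17),.3)
for n in ("top","side"):
    c=pickle.load(open(f"{n}0.pkl","rb")); im=cv2.medianBlur(c["color"],3); H,S,V=cv2.split(cv2.cvtColor(im,cv2.COLOR_RGB2HSV))
    roi=np.zeros(V.shape,bool)
    if n=="top": roi[145:195,214:305]=1
    else: roi[138:235,245:332]=1
    wood=(H<25)&(S>70)&roi
    k=max(blobs(wood|(roi&(S<60)&(V>95)) if n=="side" else wood,200),key=cv2.contourArea)
    q=cv2.approxPolyDP(cv2.convexHull(k),5,True)[:,0]; print(n,"wood",q.tolist())
    print("  z.136",np.round(onz(c,q,.136),3).tolist()," z.07",np.round(onz(c,q,.07),3).tolist())
    hull=np.zeros(V.shape,np.uint8); cv2.fillConvexPoly(hull,cv2.convexHull(k),1); hull=cv2.erode(hull,np.ones((3,3)))
    print("wood S",np.median(S[wood]))
    for m in blobs((S<60)&(hull>0)&(V>70),60): print("  bar",cv2.minAreaRect(m),cv2.approxPolyDP(cv2.convexHull(m),3,True)[:,0].tolist())
E
```

```text
True (32.97, [0.5446, 0.2939, 0.0138], [-0.6, 0.0, 4.1], 0.5)
(33.47, [0.5421, 0.2926, 0.0113], [0.5, -0.1, -0.0], 1.001)
top wood [[222, 150], [298, 154], [295, 189], [222, 184]]
  z.136 [[0.718, 0.131], [0.71, -0.082], [0.612, -0.074], [0.622, 0.128]]  z.07 [[0.729, 0.136], [0.721, -0.087], [0.618, -0.079], [0.629, 0.134]]
wood S 88.0
  bar ((257.10888671875, 171.38870239257812), (71.4916000366211, 15.031975746154785), 4.573921203613281) [[222, 162], [291, 167], [292, 177], [283, 181], [233, 177], [222, 172]]
side wood [[331, 138], [331, 218], [284, 231], [245, 167], [245, 138]]
  z.136 [[0.823, 0.092], [0.682, -0.148], [0.582, -0.141], [0.588, 0.074], [0.631, 0.179]]  z.07 [[0.877, 0.172], [0.721, -0.093], [0.61, -0.086], [0.617, 0.151], [0.665, 0.269]]
wood S 116.0
  bar ((288.0, 179.0), (80.0, 84.0), 90.0) [[330, 217], [323, 219], [291, 208], [251, 174], [246, 166], [246, 139], [330, 139]]
```

```bash
cat >> h.py <<'E'
YR=-3.0; RR=Ro.from_euler('zy',[YR,-35],degrees=True).as_matrix(); F0=np.array([.669,.026,.103])  # face centre; columns: up slope, along, normal
E
python3 - <<'E'
from rig import robot; from h import *
import pickle
t=pickle.load(open("top0.pkl","rb"))
C=ray(t,[257,169.7],F0+.016*RR[:,2],RR[:,2])[0]; print("bar top centre",C.round(4),"in face",(RR.T@(C-F0)).round(4))
robot.reach(list(C+.12*RR[:,2]),barori(YR,-1)); robot.wait(.2); c=robot.camera("wrist"); print(P(robot),np.round(robot.read_q(),2))
pickle.dump(c,open("w6.pkl","wb")); cv2.imwrite("pics/w6.png",c["color"][:,:,::-1])
E
```

```text
bar top centre [0.6661 0.0321 0.1205] in face [0.0073 0.0064 0.016 ]
(35.44, [0.5979, 0.033, 0.2186], [0.1, 0.7, 0.2], 1.005) [ 0.08  0.02 -0.68  0.25 -0.04  1.69]
```

View pics/w6.png

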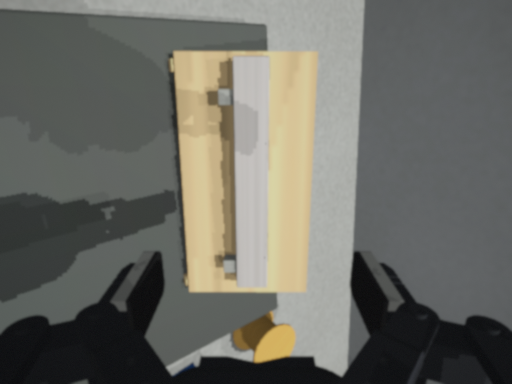

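The bar lies straight across the rest, columns 233–269 and rows 57–287, and the rest's face has corners (172,52), (318,52), (307,292) and (188,292). I'll refine the pose from these.

```bash
python3 - <<'E'
from h import *
import pickle
c=pickle.load(open("w6.pkl","rb")); im=cv2.medianBlur(c["color"],3); H,S,V=cv2.split(cv2.cvtColor(im,cv2.COLOR_RGB2HSV))
f=lambda uv,h:((ray(c,uv,F0+h*RR[:,2],RR[:,2])-F0)@RR)[:,:2]
m=(H<25)&(S>70); m[:45]=0;m[300:]=0;m[:,:165]=0;m[:,325:]=0
k=max(blobs(m,2000),key=cv2.contourArea); q=cv2.approxPolyDP(cv2.convexHull(k),8,True)[:,0]
print("face",q.tolist(),f(q,0).round(4).tolist(),rect(f(k,0)))
b=(S<50)&(V>90); b[:54]=0;b[290:]=0;b[:,:228]=0;b[:,275:]=0
b=cv2.morphologyEx(b.astype(np.uint8),cv2.MORPH_OPEN,np.ones((9,21)))
k=max(blobs(b,1000),key=cv2.contourArea); print("bar",cv2.minAreaRect(k),rect(f(k,.016)))
for r in (120,170,240): x=np.where(b[r])[0]; print(r,f([[x[0]-.5,r],[x[-1]+.5,r]],.016).round(4).tolist())
E
```

```text
face [[262, 52], [253, 291], [190, 291], [169, 59]] [[0.0122, 0.1097], [0.0047, -0.1118], [-0.0583, -0.1119], [-0.0614, 0.1044]] (-0.0253, -0.0008, 223, 75, 89.6)
bar ((248.5, 171.5), (231.0, 41.0), 90.0) (0.0, 0.005, 202, 36, 90.0)
120 [[-0.011, 0.0588], [0.0174, 0.0588]]
170 [[-0.011, 0.018], [0.018, 0.018]]
240 [[-0.0115, -0.0466], [0.0179, -0.0466]]
```

```bash
python3 - <<'E'
from rig import robot; from h import *
import pickle
G=F0+RR@np.array([.0033,.005,.004]); o=barori(YR,-1)
robot.movel(list(G+.05*RR[:,2]),.2,ori=o); robot.movel(list(G),.08); print(P(robot),(RR.T@(robot.read_eef_pos()-G)).round(4))
robot.grasp(80); print(P(robot),robot.read_gripper_force())
robot.movel(list(G+.05*RR[:,2]),.12); robot.movel(list(G+.05*RR[:,2]+[-.02,0,.09]),.25)
robot.reach(inbin(*PB,0,0,.2),down(173)); robot.wait(.3); c=robot.camera("wrist"); print(P(robot),np.rad2deg(robot.read_orientation()).round(1))
s=robot.camera("side")
pickle.dump((c,s),open("w7.pkl","wb")); cv2.imwrite("pics/w7.png",np.hstack([c["color"][:,:,::-1],cv2.resize(s["color"][90:230,130:250,::-1],(288,336))[:384]][:1]))
cv2.imwrite("pics/w7.png",np.hstack([c["color"],cv2.copyMakeBorder(cv2.resize(s["color"][90:230,130:250],(288,336)),0,48,0,0,cv2.BORDER_CONSTANT)])[:,:,::-1])
E
```

```text
(36.77, [0.6696, 0.0308, 0.1082], [0.3, -0.4, 0.4], 1.002) [-0.0001 -0.     -0.0001]
(37.35, [0.6694, 0.0309, 0.1089], [-4.9, -0.3, 5.3], 0.302) 79.6235704421997
(39.85, [0.5459, 0.2937, 0.2005], [0.1, -0.3, -3.1], 0.299) [180.    0.  172.9]
```

View pics/w7.png

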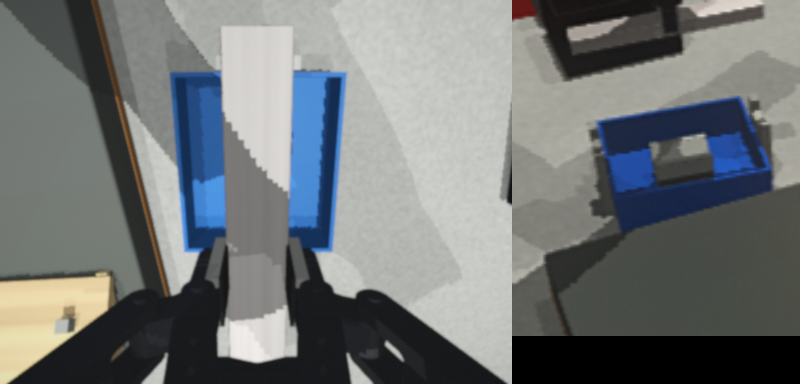

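The bar is level and aligned: its centreline is at column 258 against 259 for the bin and notch. The side inset shows the V-block upright in the bin. I'll check the lengthwise offset, then lower the bar.

```bash
python3 - <<'E'
from rig import robot; from h import *
import pickle
c,_=pickle.load(open("w7.pkl","rb")); u=np.array([np.cos(np.deg2rad(-7)),np.sin(np.deg2rad(-7))]); pc=np.array(PB[:2])
print("rim near",(onz(c,[259,71.5],.05)-pc)@u,"want -.086; bar near end",(onz(c,[257.5,25.5],.212)-pc)@u,"want -.100 at top face")
n=np.array([-u[1],u[0]]); print("lateral rim",[float((onz(c,[x,72],.05)-pc)@n) for x in (170.5,347.5)],"bar",[float((onz(c,[x,60],.212)-pc)@n) for x in (221.5,293.5)])
E
```

```text
rim near [-0.08633852] want -.086; bar near end [-0.09895796] want -.100 at top face
lateral rim [-0.07328044527639051, 0.0762032013651878] bar [-0.013499294006035351, 0.013361236680196242]<stdin>:5: DeprecationWarning: Conversion of an array with ndim > 0 to a scalar is deprecated, and will error in future. Ensure you extract a single element from your array before performing this operation. (Deprecated NumPy 1.25.)
```

```bash
python3 - <<'E'
from rig import robot; from h import *
import pickle
B=lambda z: inbin(*PB,-.0005,.001,z)
robot.movel(B(.095),.2,ori=down(173)); robot.wait(.1)
print(robot.movel(B(.065),.04,contact_N=4),P(robot)); c=robot.camera("wrist"); s=robot.camera("side")
pickle.dump((c,s),open("w8.pkl","wb"))
cv2.imwrite("pics/w8.png",np.hstack([c["color"],cv2.copyMakeBorder(cv2.resize(s["color"][90:230,130:250],(288,336)),0,48,0,0,cv2.BORDER_CONSTANT)])[:,:,::-1])
E
```

```text
True (41.3, [0.5454, 0.2955, 0.069], [1.4, 0.1, 4.6], 0.3)
```

View pics/w8.png

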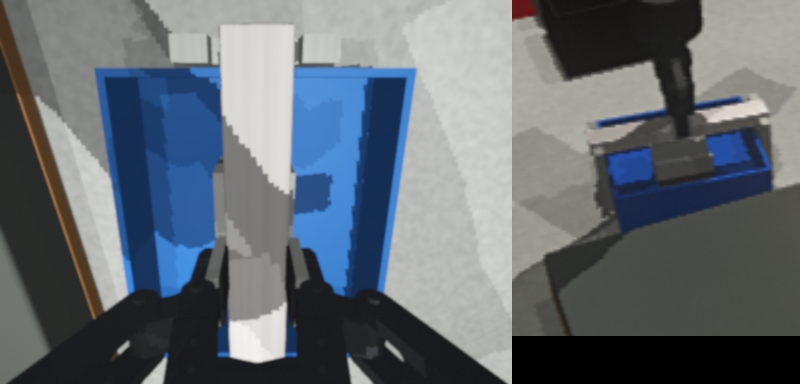

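Contact came at TCP z = 0.069, exactly notch-floor height. The bar sits between both ears (gaps at columns 217 and 297), so I'll release and check.

```bash
python3 - <<'E'
from rig import robot; from h import *
robot.let_go(); print(P(robot)); B=inbin(*PB,-.0005,.001,.20); robot.movel(B,.2)
robot.reach([.35,0,.35],down(180)); robot.wait(.3)
s=robot.camera("side"); t=robot.camera("top"); print(P(robot))
a=cv2.resize(s["color"][100:330,130:390],(520,460)); b=cv2.resize(t["color"][170:260,130:220],(270,270))
cv2.imwrite("pics/f9.png",np.hstack([a,cv2.copyMakeBorder(b,0,190,0,0,cv2.BORDER_CONSTANT)])[:,:,::-1])
E
```

```text
(42.01, [0.5442, 0.2948, 0.068], [-0.0, 0.4, -0.9], 1.001)
(44.65, [0.3502, 0.0002, 0.3498], [0.1, 0.2, -0.2], 1.002)
```

View pics/f9.png

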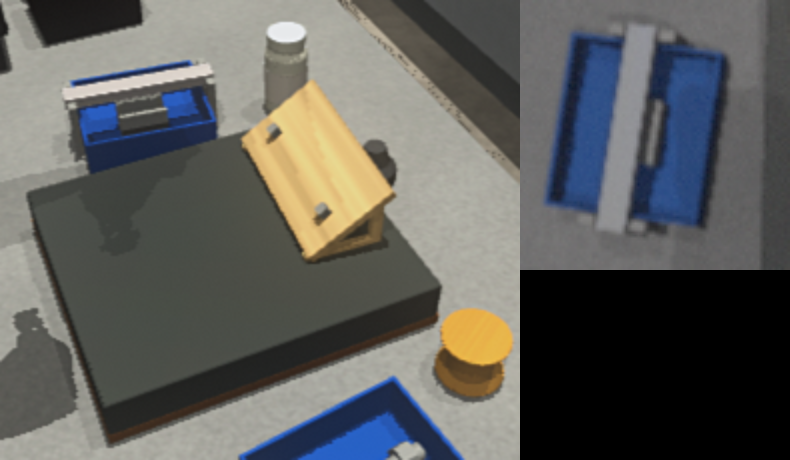

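The bar rests in both notches over the upright V-block, and the spool, jar and nozzle are untouched.

```bash
python3 -c "
from rig import robot
print(robot.close_job())"
```

```text
the job is handed in; nothing more can be done
None
```

The job is handed in after about 45 s of the 72 s allowed: both bolts lie in the plain bin, the V-block stands upright in the post bin with the bar across it in both notches, and the spool, jar and nozzle were left alone.

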